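Stow the driver and press its label home

ROBOT

A 6-joint arm with a two-finger parallel gripper is mounted at the origin on the work surface. World frame = base frame: x ahead of the robot, y to its left, z up, the work surface at z = 0. Lengths are in m, angles in degrees, forces in N, time in s.
With the tool pointing down it reaches from about 0.35 to 1 m from the base axis. Payload 7.1 kg.
Tool frame: the origin (TCP) lies at the very end of the fingers, on their centre line; the grasp point (between the pads) lies arm.grip_point_offset behind it (arm.grip_point_offset is the distance from the TCP to the grasp point, in m); z points along the fingers, y is the line along which they close (so a half turn about z gives the same grasp; the last joint's range is limited). The gripper opens to 85 mm and grips with 20 to 120 N. Pads are 22 mm wide; open, the fingers measure 114 mm over their backs; the gripper's body (76 mm by 85 mm) begins 54 mm behind the grasp point. The pads swing forward as they close: fully open they stand 13 mm farther back than shut.
Start: joints at [62.109, 24.242, 93.386, -0, 62.372, -1.089], TCP at [0.282, 0.558, 0.231] pointing down, gripper open.
Joint ranges: [-172.04, 172.04], [-51.8, 120.97], [4.93, 147.93], [-75.15, 255.16], [6.16, 154.13], [-145.62, 145.62]. Speed limits (degrees/s): [136.94, 136.94, 172.46, 180, 180, 180].

INTERFACE

Orientations are given as [roll, pitch, yaw] about the fixed x, y, z axes, in that order (R = Rz(yaw) Ry(pitch) Rx(roll)).
In Python, from rig import telemetry, cams, arm gives the robot as it stands.
- The arm moves only by the shell command python3 -m inch 'ROWS' [FORCE]. ROWS is a JSON object of lists of equal length, an entry for each row: "hand": the finger opening in m, from 0 to 0.0854; "translation": the shift along the tool's x, y, z in m, a list of three; "dr": the turn, a rotation vector about the tool's x, y, z in rad, a list of three. In form: {"hand": [hand, ...], "translation": [[tx, ty, tz], ...], "dr": [[rx, ry, rz], ...]}. A call has 1 to 20 rows; each row is the pose to reach, as a shift and turn from the pose commanded when the call began, along the tool's axes at that moment; what a row does not reach only later rows make up. A row lasts 1/8 s, in which the tool goes at most 62.5 mm and 10.7 degrees, less where a joint would pass 70% of its speed; a pose out of reach is approached as far as the arm can. A call with a gripper value outside its range is refused whole. The fingers move at their own pace and stop on an object; FORCE is the grip in N (left out, the last holds). Time passes only in rows, so rows that repeat a pose let the fingers close. It gives the time, the measured TCP pose, the force, the opening and the grip force at its end, in the units of the state.
- telemetry.sense(): the state, without advancing time (a new reading comes with each control period).
- cams.grab_frame(name): name is "scene" or "top"; returns the picture (384x512x3 uint8, red, green, blue); there is no depth.
- cams.get_calibration(name): a dict with "intrinsics" (3x3 intrinsics, pixels), "eye" and "orientation" of the camera in the world. Camera axes: x right, y down, z forward; pixel columns grow to the right and rows downward; lengths in m; the calibration is good to about 2 mm. A picture is of the moment at which its call begins. get_calibration takes no time and is no camera call.
- arm.job_done(): hands the job in; it is judged then, once.
The state is a dict: "clock": time; "joint_positions": joint angles; "joint_vel": joint speeds; "effort": joint torques, N m; "tcp_pos": TCP position; "tool_rot": TCP orientation; "contact_force": force on the tool from outside, world axes, zero at the start; "ft_torque": the same for the moment, N m; "grip_width": finger opening in m; "gripper_force": force on a finger pad.
Only numpy, scipy, OpenCV 4.12 (cv2) and the standard library are available. Lean on these libraries where they do the work, as an engineer would, in place of code of your own. Each camera call takes 0.05 s, during which the arm holds its last target. There are 200 camera calls.

TASK

Stand the yellow driver in the orange cup, tip down, and let go of it. Then push the green label holder, tongue first, down behind the metal lip of the blue shelf, between the two black stops, all the way down against its spring, and finish while still holding it pressed fully home, because the spring lifts it again if you let go. Leave the red label holder and the other things where they are.

Things in the scene. Friction and masses are not known exactly. Their poses are not given: they have to be found in the camera images.
- driver: Yellow-handled screwdriver, 188 mm long, 90 g, level on the driver rest, axis 70 mm above the bench. Origin on its axis, mid handle; x axis runs from tip to handle end (tip roughly towards the robot at the start). Handle 24 mm diameter, x -39 to +39 mm; steel shaft 8 mm diameter, x -39 to -149 mm. Balance point about 50 mm from the origin towards the tip.
- driver_tip (a point): End of the driver's steel shaft, 149 mm from the driver's origin along its -x.
- driver_rest: Fixed black rest; origin on the bench below mid handle, x axis along the driver. Two notched posts 10 mm thick in x: at x = +31 mm (38 mm wide, cheeks 3 mm above the driver's axis) and x = -105 mm (22 mm wide). Foot 8 mm thick, 50 mm wide, x -160 to +40 mm. Between the posts the driver is free at both sides and below. Lift it straight up.
- station: Fixed driver station: dark base plate 130 (x) by 300 (y) mm, 6 mm thick, origin at the centre of its underside, z up; front faces -x, roughly to the robot. Orange cup on its +y half; blue shelf with metal lip on its -y half: shelf x -20 to +55, y -140 to 0, top z = 58 mm.
- cup_floor (a point): Centre of the inner floor of the orange cup, at (0, 85, 10) mm in the station frame. The cup is round, fixed, inner diameter about 52 mm at the floor and 56 mm at the mouth, wall 4 mm.
- cup_mouth (a point): Centre of the cup's mouth, 120 mm above the bench and 110 mm above the cup's inner floor.
- slot_mouth (a point): Middle of the slot behind the lip, at the lip's top: (-25.5, -70, 45) mm in the station frame, same axes. Slot 11 mm wide in x between the lip (-x side) and the shelf's face (+x side, rising 13 mm higher than this point); black stops 66 mm apart in y, rising 10 mm above it. Above it the lip flares out to -x, 8 mm over 8 mm. The red spring bar lies 23 mm below this point.
- spring_bar (a joint): Travel of the red spring bar at the bottom of the slot: 0 = up, 0.008 m = fully down on its stop. About 3 N starts it, 8 N pushes it fully down; it springs up when released. With it fully down the bottom of a label holder lies 31 mm below point slot_mouth.
- green_label: Green label holder, 115 mm tall, 60 g, upright in a slot of the stand. Origin: bottom centre of its tongue, 10 mm above the bench; x thickness, y width, z up. Tongue 5 by 50 mm, z 0 to 60; head with white paper on both faces 10 by 56 mm, z 60 to 115: pinch it there across x. Front and back are alike. To fit, its x lies along the station's x, either way round.
- red_label: Red label holder, same shape and origin, in the other slot of the stand. Leave it there.
- label_stand: Fixed wooden stand, 44 mm (x) by 180 mm (y), 45 mm tall, origin at the centre of its underside. Two slots, centred at y = +45 and -45 mm, each 7.8 mm wide in x, 60 or more mm long in y and 35 mm deep, hold the two label holders; lift a holder straight up to take it.
- grease_jar: White jar with a blue cap, 56 mm diameter, 55 mm tall. Origin at the centre of its underside. Bystander.
- brass_valve: Turned brass valve body, 36 mm diameter, 45 mm tall. Origin at the centre of its underside. Bystander.
- gauge: Black pressure gauge lying on its back, 60 mm diameter, 22 mm tall, with a brass stub. Origin at the centre of its underside. Bystander.
- ring_dish: Small steel dish, 80 mm diameter, 22 mm tall. Origin at the centre of its underside. Bystander.
- spanner: Steel spanner, 160 mm long, lying flat. Bystander.

How it is judged (in metres and radians):
On the way, in this order (a step that is already met when the one before it is completed fails the run):
1. the yellow driver stands tip down in the orange cup, let go (horizontal distance between driver_tip and cup_floor below 0.032 m and z of driver_tip in the frame of cup_floor below 0.03 m and angle between driver's own x axis and vertical below 0.5 rad and contact force between the fingers and driver below 0.1 N and linear speed of driver below 0.03 m/s), for 0.3 s.
2. the green label holder is pressed home behind the lip, held by the gripper (value of joint spring_bar above 0.0055 m and x of green_label in the frame of slot_mouth between -0.008 and 0.008 m and y of green_label in the frame of slot_mouth between -0.015 and 0.015 m and z of green_label in the frame of slot_mouth below -0.027 m and angle between green_label's own z axis and vertical below 0.17 rad and contact force between the fingers and green_label above 2 N), for 0.3 s.
At the end, for the whole second after the job is handed in: Driver tip down in the cup, within 30 mm of its floor, leaning under 0.5 rad, not gripped; green holder behind the lip between the stops, within 0.17 rad of upright, bottom 27 mm or more below the slot mouth, spring bar down over 5.5 mm, gripper on it with over 2 N; both at rest (all of step 1 and all of step 2 and linear speed of green_label below 0.02 m/s); the arm keeps its last pose, push and grip.
It fails at once if the red label holder is moved more than 30 mm (distance of red_label from where it was at the start of the episode above 0.03 m).
It fails at once if a jar, valve, gauge, dish or spanner is moved more than 30 mm (distance of any of grease_jar, brass_valve, gauge, ring_dish, spanner from where it was at the start of the episode above 0.03 m).
It also fails if it takes over 51 s, if anything falls off the work surface, if the arm or the gripper's body presses on something with over 40 N, if the wrist force passes 120 N, or if a joint passes its speed limit or range.

## Working session

There is one attempt and no reset: what is moved stays moved. The work goes in short steps, Python scripts to look and compute and a shell command to move; the robot and the scene stay as the last step left them, time stands still between calls to the robot, and variables do not carry over. Pictures are saved under pics/ and viewed, at most 10 in all, crops included, and the job is handed in when it is done.

```bash
ls; mkdir -p pics
python3 - <<'E'
from rig import telemetry,cams,arm
import cv2
print(arm.grip_point_offset, telemetry.sense())
for n in ("scene","top"):
    print(cams.get_calibration(n)); cv2.imwrite(f"pics/{n}0.png",cams.grab_frame(n)[:,:,::-1])
E
```

```text
pics
0.0187 {'clock': 0.0, 'joint_positions': array([ 6.21075837e+01,  2.42852182e+01,  9.34328444e+01, -1.69028701e-03,
        6.23721925e+01, -1.08732407e+00]), 'joint_vel': array([-0.09548752,  0.04563054,  0.06607347, -0.1201096 , -0.06021693,
       -0.07536816]), 'effort': array([ 8.54517129e-04, -5.57388175e+01, -2.81736159e+01,  4.25534722e-05,
        7.42445147e-03,  1.56929595e-06]), 'tcp_pos': array([0.28155739, 0.55736032, 0.23052744]), 'tool_rot': array([-1.79909733e+02, -2.16648923e-04,  1.53195693e+02]), 'contact_force': array([-0.2159992 ,  0.31454354,  0.11268617]), 'ft_torque': array([-0.00238314, -0.0503775 ,  0.04310935]), 'gripper_force': 0.0, 'grip_width': 0.08547045383895366}
{'intrinsics': array([[404.32557498,   0.        , 258.82916511],
       [  0.        , 404.32557498, 194.4582721 ],
       [  0.        ,   0.        ,   1.        ]]), 'eye': array([ 1.12295299, -0.59663914,  0.66265806]), 'orientation': array([-122.30686027,    1.12057706,   44.08436249])}
{'intrinsics': array([[379.22124462,   0.        , 262.55247185],
       [  0.        , 379.22124462, 190.52836818],
       [  0.        ,   0.        ,   1.        ]]), 'eye': array([0.31024031, 0.00273832, 1.16300081]), 'orientation': array([-168.73236713,   -0.81911258,  -88.83081903])}
```

View pics/scene0.png

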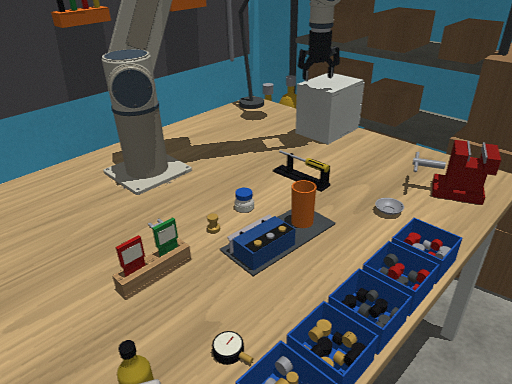

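View pics/top0.png

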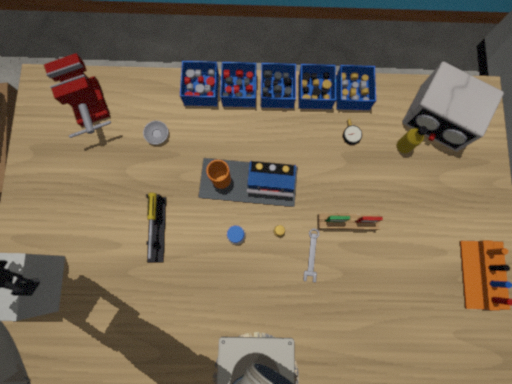

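The scene picture shows the driver rest at about (303,168), the cup at (303,203), the shelf at (263,240) and the stand at (153,265), with the green holder at (166,236) and the red at (131,253). In the top view, the driver is at (152,225), the cup at (219,174), the shelf at (272,178) and the green holder at (338,218). I'll enlarge both.

Run:
```python
import cv2
a=cv2.imread("pics/top0.png")[145:275,140:390]; cv2.imwrite("pics/topc.png",cv2.resize(a,None,fx=3.2,fy=3.2,interpolation=cv2.INTER_CUBIC))
a=cv2.imread("pics/scene0.png")[145:295,105:345]; cv2.imwrite("pics/scenec.png",cv2.resize(a,None,fx=3.2,fy=3.2,interpolation=cv2.INTER_CUBIC))
```

```text
(no output)
```

View pics/topc.png

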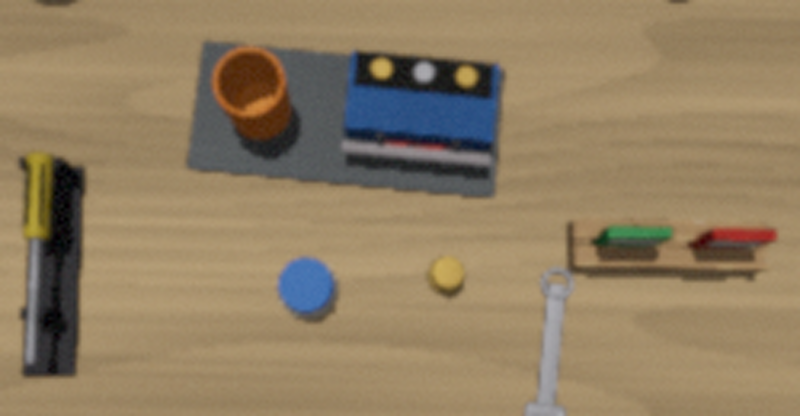

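View pics/scenec.png

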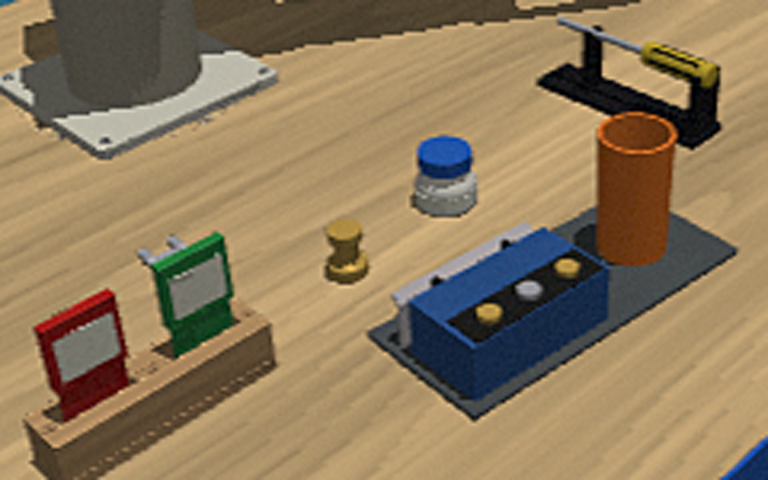

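The crops are clear: the plate, shelf, cup rim, driver ends and holder head corners can all be read. I'll fit planar poses to both views together.

```bash
cat > h.py <<'E'
import numpy as np
from rig import cams
from scipy.spatial.transform import Rotation as R
from scipy.optimize import least_squares
def proj(n,P):
    c=cams.get_calibration(n); q=(np.atleast_2d(P)-c["eye"])@R.from_euler('xyz',c["orientation"],degrees=True).as_matrix()
    p=q@c["intrinsics"].T; return p[:,:2]/p[:,2:]
def place(p,L): # p=x,y,yaw deg
    return R.from_euler('z',p[2],degrees=True).apply(np.array(L,float)/1000)+[p[0],p[1],0]
OFF={"top":(140,145),"scene":(105,145)}
def fit(obs,p0): # obs: list (cam,(u,v) crop px,(x,y,z) mm)
    def f(p):
        return np.concatenate([(proj(c,place(p,[L]))[0]-((np.array(uv)+.5)/3.2-.5+OFF[c])) for c,uv,L in obs])
    s=least_squares(f,p0,loss='soft_l1',x_scale=[.01,.01,1]); return s.x,f(s.x).reshape(-1,2)
E
python3 - <<'E'
from h import *
np.set_printoptions(precision=4,suppress=True)
T,S="top","scene"
o=dict(
station=([(T,(205,42),(65,150,6)),(T,(188,167),(-65,150,6)),(T,(495,195),(-65,-150,6)),(S,(735,250),(65,150,6)),(S,(475,418),(65,-150,0)),(S,(370,335),(-65,-150,6)),
 (T,(249,83),(0,85,120)),(S,(637,133),(0,85,120)),(S,(412,300),(-20,-140,58)),(S,(607,270),(55,0,58)),(S,(545,228),(-20,0,58)),(T,(355,52),(55,0,58)),(T,(498,66),(55,-140,58))],(.5,0,0)),
driver=([(T,(40,154),(39,0,70)),(T,(37,237),(-39,0,70)),(T,(30,362),(-149,0,70)),(S,(560,20),(-149,0,70)),(S,(645,49),(-39,0,70)),(S,(711,72),(39,0,70))],(.4,.3,0)),
green=([(T,(607,227),(5,28,125)),(T,(672,227),(5,-28,125)),(T,(597,243),(-5,28,125)),(S,(158,268),(5,-28,125)),(S,(150,262),(-5,-28,125)),(S,(228,238),(5,28,125)),(S,(220,233),(-5,28,125)),(S,(165,326),(5,-28,70)),(S,(232,298),(5,28,70))],(.35,-.2,0)),
red=([(T,(707,230),(5,28,125)),(T,(775,230),(5,-28,125)),(S,(44,328),(5,-28,125)),(S,(36,322),(-5,-28,125)),(S,(118,296),(5,28,125)),(S,(54,390),(5,-28,70)),(S,(126,356),(5,28,70))],(.35,-.3,0)),
stand=([(T,(571,222),(22,90,45)),(T,(571,268),(-22,90,45)),(S,(272,325),(22,90,45)),(S,(272,365),(22,90,0)),(S,(66,455),(22,-90,45)),(S,(28,418),(-22,-90,45))],(.35,-.25,0)))
for k,(a,p0) in o.items():
    p,r=fit(a,p0); print(k,p); print(r.T)
E
```

```text
station [ 0.5689  0.0355 -3.9703]
[[-0.5355 -0.2777  0.4303  1.3662 -0.0284 -1.3259  0.2031 -0.2285 -1.2875
   1.1162 -0.5734 -0.7442  0.7742]
 [-0.5965  0.6708  0.7283 -0.7419  1.5298 -0.9323 -0.6461 -0.3537  0.1936
  -0.9971 -0.619  -0.9058 -1.0882]]
driver [0.475  0.3127 1.7467]
[[ 0.0645 -0.2621  0.0816 -0.0291  0.3177  0.4627]
 [ 0.0477  0.6746  0.3576 -0.0331  0.8998  1.4272]]
green [ 0.4457 -0.2223 -3.2371]
[[ 0.3127  0.2135  3.2848 -0.1909  0.0038 -0.5472 -0.4192  1.4251  1.2198]
 [-0.4308  1.1545 -1.8393 -0.1385 -0.2091 -1.0546 -1.3025  0.9656 -0.8954]]
red [ 0.4458 -0.3114 -1.7719]
[[ 1.1785  0.1297 -0.7185 -0.5158 -0.0236  1.4142  1.7706]
 [-0.4496  0.6205  0.3228  0.0413 -1.5906  0.7186 -0.8942]]
stand [ 0.4498 -0.2673  3.037 ]
[[ 0.2755  1.1881 -0.0655  1.9615 -0.4389  0.0172]
 [-0.3855  0.0178 -2.0523 -0.3283 -1.057   1.1357]]
```

```bash
cat > ov.py <<'E'
from h import *
import cv2
def box(x0,x1,y0,y1,z0,z1):
    c=[(x,y,z) for x in(x0,x1) for y in(y0,y1) for z in(z0,z1)]
    return [(c[i],c[j]) for i in range(8) for j in range(i) if sum(a!=b for a,b in zip(c[i],c[j]))==1]
a=np.linspace(0,2*np.pi,25)
def ring(x,y,r,z): 
    p=[(x+r*np.cos(t),y+r*np.sin(t),z) for t in a]; return list(zip(p,p[1:]))
M=dict(station=box(-65,65,-150,150,0,6)+box(-20,55,-140,0,6,58)+ring(0,85,32,120)+ring(0,85,28,120),
 label=box(-5,5,-28,28,70,125)+box(-2.5,2.5,-25,25,10,70), stand=box(-22,22,-90,90,0,45), driver=[((-149,0,70),(39,0,70)),((-39,-12,70),(-39,12,70)),((39,-12,70),(39,12,70))])
def tile(n,im,items,x0,y0,w,s):
    k=cv2.resize(im[y0:y0+int(w*.75),x0:x0+w],(s,int(s*.75)),interpolation=cv2.INTER_CUBIC); f=s/w
    for m,p,col in items:
        for A,B in M[m]:
            q=proj(n,place(p,[A,B])); q=((q+.5-[x0,y0])*f-.5).round().astype(int)
            cv2.line(k,tuple(map(int,q[0])),tuple(map(int,q[1])),col,1,cv2.LINE_AA)
    return k
E
python3 - <<'E'
from ov import *
t,s=cv2.imread("pics/top0.png"),cv2.imread("pics/scene0.png")
st=("station",(.5689,.0355,-3.97),(255,255,0)); g=("label",(.4457,-.2223,-3.24),(255,0,255)); r=("label",(.4458,-.3114,-1.77),(255,255,0)); sd=("stand",(.4498,-.2673,2),(0,255,255))
cv2.imwrite("pics/ov1.png",np.vstack([np.hstack([tile("top",t,[st],198,148,106,400),tile("scene",s,[st],215,170,125,400)]),
 np.hstack([tile("top",t,[g,r,sd],310,195,80,400),tile("scene",s,[g,r,sd],108,205,100,400)])]))
for n,z,uv in(("jar",55,(306,286)),("valve",45,(447,272)),("spannerend",3,(556,283))):
    p,_=fit([("top",uv,(0,0,z))],(.4,0,0)); print(n,p[:2])
# final wrist angles
for yaw0 in(1.75,181.75):
  sgn=1 if yaw0<90 else -1
  for psi in(50,70):
    for f in(115,130):
      j1=5; ph=np.radians(j1+psi); z=np.array([np.cos(ph),np.sin(ph),0]); x=np.array([0,0,sgn]); W=np.c_[x,np.cross(z,x),z]
      B=(R.from_euler('z',j1,degrees=True)*R.from_euler('y',f,degrees=True)).as_matrix()
      e=R.from_matrix(B.T@W).as_euler('ZYZ',degrees=True); print(sgn,psi,f,e[0],e[1],e[2]-90)
E
```

```text
jar [0.40039199 0.06811613]
valve [ 0.41685594 -0.06058449]
spannerend [ 0.41262882 -0.16726619]
1 50 115 109.52546471439179 54.368957613196955 -31.329769943292142
1 50 130 118.3407744233332 60.501295768896355 -47.605913955135335
1 70 115 98.74472457889583 71.94224482801773 -26.392181810245575
1 70 130 103.1678276635203 74.81107562006352 -41.76329741774261
-1 50 115 109.52546471439177 54.368957613196955 -211.32976994329215
-1 50 130 118.3407744233332 60.501295768896355 -227.60591395513535
-1 70 115 98.74472457889583 71.94224482801775 -206.39218181024557
-1 70 130 103.1678276635203 74.81107562006352 -221.76329741774262
```

View pics/ov1.png

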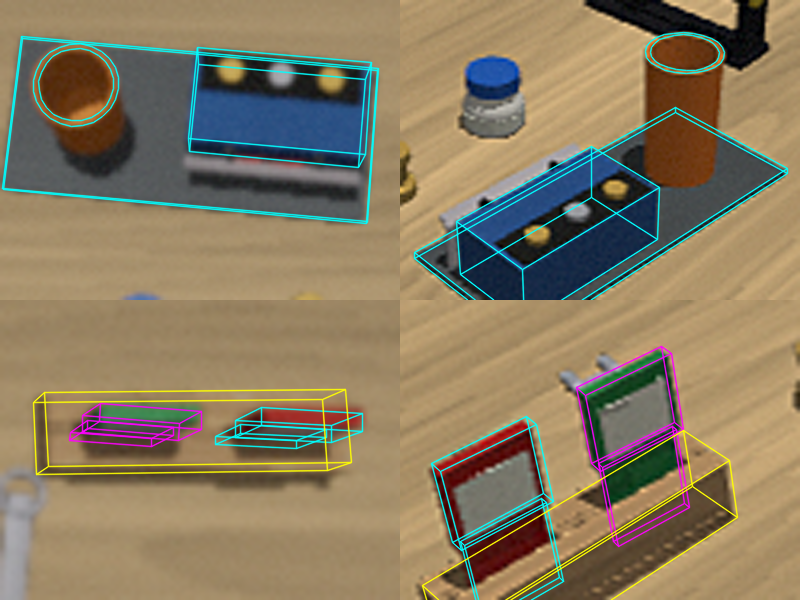

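The overlay fits the station well in both views, both the plate and the cup rim. The labels and stand differ by a few mm, so I'll fit them jointly as one body.

Run:
```python
from h import *
np.set_printoptions(precision=4,suppress=True)
T,S="top","scene"
g=[(T,(607,227),(5,28,125)),(T,(672,227),(5,-28,125)),(S,(158,268),(5,-28,125)),(S,(150,262),(-5,-28,125)),(S,(228,238),(5,28,125)),(S,(220,233),(-5,28,125)),(S,(165,326),(5,-28,70)),(S,(232,298),(5,28,70))]
r=[(T,(707,230),(5,28,125)),(T,(775,230),(5,-28,125)),(S,(44,328),(5,-28,125)),(S,(36,322),(-5,-28,125)),(S,(118,296),(5,28,125)),(S,(54,390),(5,-28,70)),(S,(126,356),(5,28,70))]
s=[(T,(571,222),(22,90,45)),(T,(571,268),(-22,90,45)),(S,(272,325),(22,90,45)),(S,(272,365),(22,90,0)),(S,(66,455),(22,-90,45)),(S,(28,418),(-22,-90,45))]
sh=lambda o,d:[(c,u,(L[0],L[1]+d,L[2])) for c,u,L in o]
p,res=fit(sh(g,45)+sh(r,-45)+s,(.447,-.267,0)); print(p,place(p,[(0,45,0)])); print(res.T)
st=(.5689,.0355,-3.97); print(place(st,[(0,85,10),(-25.5,-70,45)]))
d=(.475,.3127,1.75);print(place(d,[(3,0,70)]))
```

```text
[ 0.4465 -0.2672  0.5714] [[ 0.4461 -0.2222  0.    ]]
[[ 0.1471  0.0518  0.5314  0.4598 -0.7588 -0.8669  2.129   1.0111  1.3763
   0.3019 -0.407  -0.3897 -0.2456  1.7254  1.5574  0.5263  0.8015 -0.1591
   1.8718 -2.5968 -1.2601]
 [ 0.0963  0.3441  0.1979  0.2519 -1.3979 -1.5211  1.3142 -1.2511 -0.4431
  -0.1958  0.9346  0.7356 -1.476   1.3484 -0.7763 -0.5834 -0.1771 -1.7953
  -0.0659 -2.4611 -0.647 ]]
[[ 0.5748  0.1203  0.01  ]
 [ 0.5386 -0.0326  0.045 ]]
[[0.478  0.3128 0.07  ]]
```

```bash
cat > go.py <<'E'
import sys,json
from h import *
from rig import telemetry
def rel(target,rot,ref=None):
    s=telemetry.sense(); R0=R.from_euler('xyz',s["tool_rot"],degrees=True); p0=s["tcp_pos"]
    print("tr",(R0.inv().apply(np.array(target)-p0)).round(4),"dr",(R0.inv()*rot).as_rotvec().round(4))
def st():
    s=telemetry.sense(); print({k:np.round(s[k],3) for k in("clock","joint_positions","tcp_pos","tool_rot","contact_force","grip_width","gripper_force")})
down=lambda yaw:R.from_euler('xyz',[180,0,yaw],degrees=True)
E
python3 -c "
from go import *
rel((.478,.3128,.13),down(1.75)); rel((.478,.3128,.0515),down(1.75))"
```

```text
tr [-0.2856 -0.1296  0.1008] dr [-5.0000e-04  1.9000e-03  2.6433e+00]
tr [-0.2856 -0.1295  0.1793] dr [-5.0000e-04  1.9000e-03  2.6433e+00]
```

```bash
python3 -m inch '{"hand":[0.085,0.085,0.085,0.085,0.085,0.085,0.085,0.085,0.085,0.085,0.085,0.085,0.085,0.085,0.085,0.085,0.085,0.085],"translation":[[-0.04,-0.02,0],[-0.09,-0.04,0],[-0.14,-0.065,0],[-0.19,-0.085,0],[-0.24,-0.11,0],[-0.27,-0.12,0],[-0.2856,-0.1296,0.02],[-0.2856,-0.1296,0.04],[-0.2856,-0.1296,0.06],[-0.2856,-0.1296,0.08],[-0.2856,-0.1296,0.1],[-0.2856,-0.1296,0.1],[-0.2856,-0.1296,0.1],[-0.2856,-0.1296,0.1],[-0.2856,-0.1296,0.1],[-0.2856,-0.1296,0.1],[-0.2856,-0.1296,0.1],[-0.2856,-0.1296,0.1]],"dr":[[0,0,0.18],[0,0,0.36],[0,0,0.54],[0,0,0.72],[0,0,0.9],[0,0,1.08],[0,0,1.26],[0,0,1.44],[0,0,1.62],[0,0,1.8],[0,0,1.98],[0,0,2.16],[0,0,2.34],[0,0,2.52],[0,0,2.643],[0,0,2.643],[0,0,2.643],[0,0,2.643]]}' 40; python3 -c "
from go import *
import cv2
st(); rel((.478,.3128,.0515),down(1.75))
cv2.imwrite('pics/a1.png',np.vstack([cv2.resize(cams.grab_frame('scene')[110:235,230:430,::-1],None,fx=3,fy=3),cv2.resize(cams.grab_frame('top')[180:253,80:280,::-1],None,fx=3,fy=3)]))"
```

```text
clock: 2.35
tcp_pos: [0.4782, 0.3134, 0.1313]
tool_rot: [180.0, 0.0, 1.8]
contact_force: [0.5, 1.1, -0.3]
grip_width: 0.0847
gripper_force: 0.0
{'clock': np.float64(2.35), 'joint_positions': array([ 3.20430e+01,  2.75120e+01,  1.04027e+02, -1.00000e-03,
        4.84680e+01,  1.20204e+02]), 'tcp_pos': array([0.478, 0.313, 0.131]), 'tool_rot': array([1.79996e+02, 6.00000e-03, 1.83900e+00]), 'contact_force': array([ 0.512,  1.077, -0.348]), 'grip_width': np.float64(0.085), 'gripper_force': np.float64(0.0)}
tr [-0.0002  0.0006  0.0798] dr [0.0001 0.0001 0.0016]
```

View pics/a1.png

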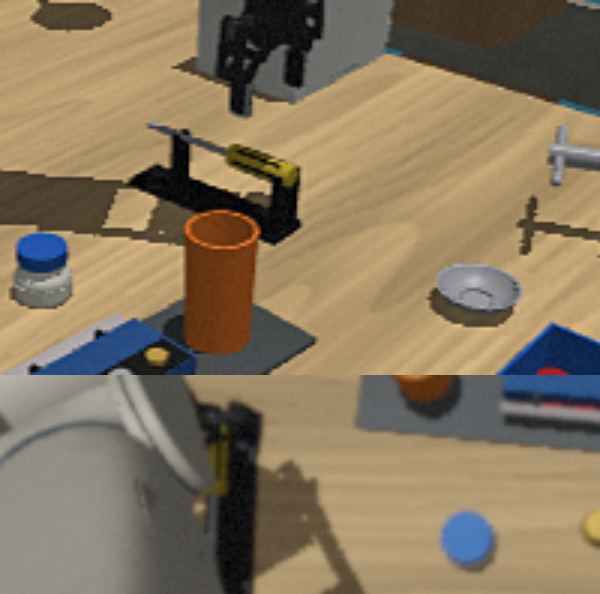

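The fingers straddle the handle from above (about (265,75) in the tile over the handle at (265,165)). I'll descend, grip and lift.

```bash
python3 -m inch '{"hand":[0.085,0.085,0.085,0.085,0.0,0.0,0.0,0.0,0.0,0.0],"translation":[[0,0,0.025],[0,0,0.05],[0,0,0.075],[0,0,0.08],[0,0,0.08],[0,0,0.08],[0,0,0.08],[0,0,0.08],[0,0,0.08],[0,0,0.08]],"dr":[[0,0,0],[0,0,0],[0,0,0],[0,0,0],[0,0,0],[0,0,0],[0,0,0],[0,0,0],[0,0,0],[0,0,0]]}' 70
```

```text
clock: 3.7
tcp_pos: [0.4788, 0.3138, 0.0523]
tool_rot: [-180.0, -0.1, 1.8]
contact_force: [-0.9, -0.5, 6.2]
grip_width: 0.0221
gripper_force: 68.2
```

```bash
cat >> go.py <<'E'
def horiz(phi):
    a=np.radians(phi); z=np.array([np.cos(a),np.sin(a),0]); x=np.array([0,0,1.]); return R.from_matrix(np.c_[x,np.cross(z,x),z])
E
python3 -c "
from go import *
for phi in (50,60,70):
    W=horiz(phi); a=np.radians(phi); rel((.5748+.0187*np.cos(a),.1203+.0187*np.sin(a),.32),W)
    v=(down(1.8).inv()*W).as_rotvec()
    for k in(.25,.5,.75,1):
        M=(down(1.8)*R.from_rotvec(k*v)).as_matrix(); print(k,M[:,0].round(2),[ (R.from_euler('zy',[j,f],degrees=True)) and np.round((R.from_matrix((R.from_euler('z',j,degrees=True)*R.from_euler('y',f,degrees=True)).as_matrix().T@M)).as_euler('ZYZ',degrees=True)-[0,0,90]) for j,f in((32-28*k,122),)])
"
```

```text
tr [ 0.1028  0.1822 -0.2677] dr [ 0.6573  1.4673 -0.6576]
0.25 [0.92 0.16 0.37] [array([   4.,   35., -259.])]
0.5 [0.69 0.2  0.7 ] [array([44., 18., 49.])]
0.75 [0.36 0.14 0.92] [array([103.,  29., -19.])]
1 [-0. -0.  1.] [array([117.,  54., -41.])]
tr [ 0.1002  0.1802 -0.2677] dr [ 0.7917  1.4201 -0.7917]
0.25 [0.91 0.19 0.36] [array([   8.,   35., -264.])]
0.5 [0.68 0.23 0.69] [array([52., 23., 40.])]
0.75 [0.36 0.17 0.92] [array([ 97.,  37., -16.])]
1 [0. 0. 1.] [array([110.,  62., -37.])]
tr [ 0.0972  0.1787 -0.2677] dr [ 0.9248  1.3637 -0.9246]
0.25 [0.91 0.21 0.36] [array([  12.,   36., -268.])]
0.5 [0.68 0.27 0.68] [array([57., 27., 33.])]
0.75 [0.35 0.19 0.92] [array([ 93.,  44., -14.])]
1 [-0.  0.  1.] [array([103.,  70., -34.])]
```

```bash
python3 -m inch '{"hand":[0,0,0,0,0,0,0,0,0],"translation":[[0,0,-0.02],[0,0,-0.05],[0,0,-0.1],[0.01,0.02,-0.15],[0.02,0.05,-0.2],[0.03,0.08,-0.25],[0.04,0.11,-0.27],[0.04,0.115,-0.27],[0.04,0.115,-0.27]],"dr":[[0,0,0],[0,0,0],[0,0,-0.15],[0,0,-0.33],[0,0,-0.51],[0,0,-0.69],[0,0,-0.87],[0,0,-1.016],[0,0,-1.016]]}'; python3 -c "
from go import *
st();a=np.radians(60);rel((.5748+.0187*np.cos(a),.1203+.0187*np.sin(a),.34),horiz(60))"
```

```text
clock: 4.82
tcp_pos: [0.5216, 0.1991, 0.3226]
tool_rot: [180.0, -0.1, 59.8]
contact_force: [0.3, 0.2, -1.7]
grip_width: 0.0221
gripper_force: 68.6
{'clock': np.float64(4.825), 'joint_positions': array([1.9667e+01, 1.3123e+01, 9.6684e+01, 6.0000e-03, 7.0124e+01,
       4.9828e+01]), 'tcp_pos': array([0.522, 0.199, 0.323]), 'tool_rot': array([ 1.79959e+02, -5.70000e-02,  5.98370e+01]), 'contact_force': array([ 0.338,  0.167, -1.677]), 'grip_width': np.float64(0.022), 'gripper_force': np.float64(68.632)}
tr [-0.0227  0.0856 -0.0174] dr [ 0.0028  1.5698 -0.0017]
```

```bash
python3 -m inch '{"hand":[0,0,0,0,0,0,0,0,0,0,0,0,0],"translation":[[0,0.01,-0.01],[-0.005,0.02,-0.0174],[-0.01,0.03,-0.0174],[-0.01,0.04,-0.0174],[-0.015,0.05,-0.0174],[-0.02,0.06,-0.0174],[-0.0227,0.07,-0.0174],[-0.0227,0.08,-0.0174],[-0.0227,0.0856,-0.0174],[-0.0227,0.0856,-0.0174],[-0.0227,0.0856,-0.0174],[-0.0227,0.0856,-0.0174],[-0.0227,0.0856,-0.0174]],"dr":[[0,0.16,0],[0,0.32,0],[0,0.48,0],[0,0.64,0],[0,0.8,0],[0,0.96,0],[0,1.12,0],[0,1.28,0],[0,1.44,0],[0,1.57,0],[0,1.57,0],[0,1.57,0],[0,1.57,0]]}'; python3 -c "
from go import *
import cv2
st();a=np.radians(60);rel((.5748+.0187*np.cos(a),.1203+.0187*np.sin(a),.168),horiz(60))
cv2.imwrite('pics/a2.png',np.hstack([cv2.resize(cams.grab_frame('scene')[60:280,200:400,::-1],None,fx=2,fy=2),cv2.resize(cams.grab_frame('top')[60:280,110:310,::-1],None,fx=2,fy=2)]))"
```

```text
clock: 6.45
tcp_pos: [0.5847, 0.1376, 0.3401]
tool_rot: [124.0, -89.9, 116.0]
contact_force: [-1.0, 0.0, -1.1]
grip_width: 0.0223
gripper_force: 68.7
{'clock': np.float64(6.45), 'joint_positions': array([-17.344,  29.839, 120.69 , 100.995,  83.754, -61.245]), 'tcp_pos': array([0.585, 0.138, 0.34 ]), 'tool_rot': array([123.993, -89.852, 116.037]), 'contact_force': array([-0.962,  0.023, -1.125]), 'grip_width': np.float64(0.022), 'gripper_force': np.float64(68.73)}
tr [-0.1721 -0.0003 -0.0009] dr [-0.0005  0.0014  0.0021]
```

View pics/a2.png

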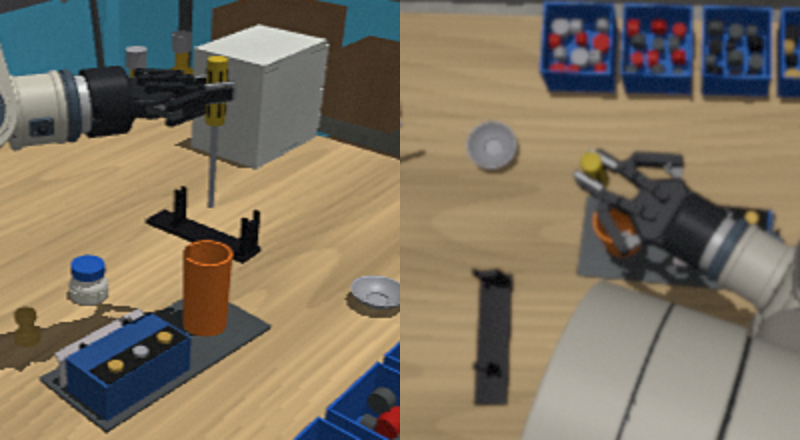

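The driver hangs vertically (tip at (211,206) in the scene tile), directly above the cup mouth at (208,250). I'll lower it.

```bash
python3 -m inch '{"hand":[0,0,0,0,0,0,0,0,0,0],"translation":[[-0.02,0,0],[-0.045,0,0],[-0.07,0,0],[-0.09,0,0],[-0.11,0,0],[-0.13,0,0],[-0.15,0,0],[-0.162,0,0],[-0.164,0,0],[-0.164,0,0]],"dr":[[0,0,0],[0,0,0],[0,0,0],[0,0,0],[0,0,0],[0,0,0],[0,0,0],[0,0,0],[0,0,0],[0,0,0]]}'; python3 -c "
from go import *
st()"
```

```text
clock: 7.8
tcp_pos: [0.5846, 0.137, 0.1752]
tool_rot: [133.5, -90.0, 106.5]
contact_force: [-0.2, 0.7, -1.2]
grip_width: 0.0221
gripper_force: 68.7
{'clock': np.float64(7.8), 'joint_positions': array([-17.402,  51.065, 118.322, 102.405,  87.665, -79.669]), 'tcp_pos': array([0.585, 0.137, 0.175]), 'tool_rot': array([133.462, -89.957, 106.517]), 'contact_force': array([-0.157,  0.701, -1.247]), 'grip_width': np.float64(0.022), 'gripper_force': np.float64(68.73)}
```

```bash
python3 -m inch '{"hand":[0,0,0.085,0.085,0.085,0.085,0.085,0.085,0.085,0.085,0.085,0.085,0.085],"translation":[[-0.006,0,0],[-0.006,0,0],[-0.006,0,0],[-0.006,0,0],[-0.006,0,0],[-0.006,0,0],[-0.006,0,-0.01],[-0.006,0,-0.025],[-0.006,0,-0.04],[-0.006,0,-0.06],[-0.006,0,-0.08],[-0.006,0,-0.09],[-0.006,0,-0.09]],"dr":[[0,0,0],[0,0,0],[0,0,0],[0,0,0],[0,0,0],[0,0,0],[0,0,0],[0,0,0],[0,0,0],[0,0,0],[0,0,0],[0,0,0],[0,0,0]]}'; python3 -c "
from go import *
import cv2
st()
cv2.imwrite('pics/a3.png',np.hstack([cv2.resize(cams.grab_frame('scene')[60:280,200:400,::-1],None,fx=2,fy=2),cv2.resize(cams.grab_frame('top')[60:280,110:310,::-1],None,fx=2,fy=2)]))"
```

```text
clock: 9.43
tcp_pos: [0.5395, 0.0581, 0.1688]
tool_rot: [-173.1, -90.0, 53.0]
contact_force: [-0.2, -0.5, 0.2]
grip_width: 0.0851
gripper_force: 0.0
{'clock': np.float64(9.425), 'joint_positions': array([-29.064,  51.874, 119.657,  91.049,  89.797, -81.526]), 'tcp_pos': array([0.539, 0.058, 0.169]), 'tool_rot': array([-173.148,  -89.953,   53.016]), 'contact_force': array([-0.188, -0.544,  0.182]), 'grip_width': np.float64(0.085), 'gripper_force': np.float64(0.0)}
```

View pics/a3.png

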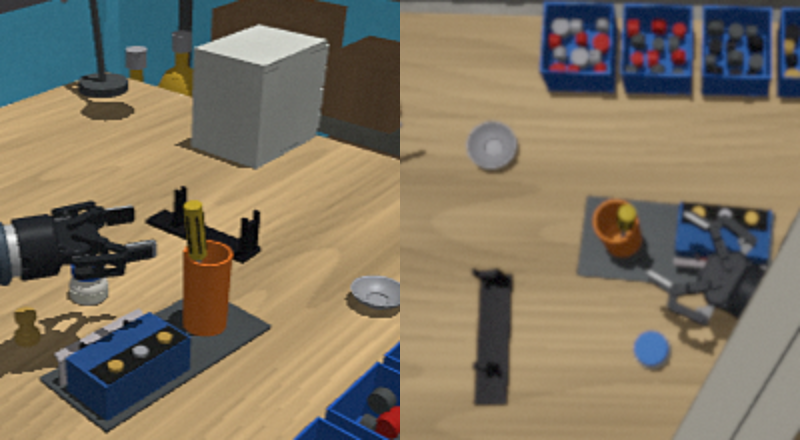

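The driver is standing in the cup, handle out at (196,230) in the scene tile, and the fingers are clear. Next I'll rise and turn the tool down.

```bash
python3 -m inch '{"hand":[0.085,0.085,0.085,0.085,0.085,0.085,0.085,0.085,0.085,0.085,0.085,0.085,0.085,0.085],"translation":[[0.03,0,-0.02],[0.08,0,-0.04],[0.12,0,-0.06],[0.16,0.01,-0.08],[0.16,0.01,-0.096],[0.16,0.01,-0.096],[0.16,0.01,-0.096],[0.16,0.01,-0.096],[0.16,0.01,-0.096],[0.16,0.01,-0.096],[0.16,0.01,-0.096],[0.16,0.01,-0.096],[0.16,0.01,-0.096],[0.16,0.01,-0.096]],"dr":[[0,0,0],[0,-0.1,0],[0,-0.25,0],[0,-0.4,0],[0,-0.57,0],[0,-0.74,0],[0,-0.91,0],[0,-1.08,0],[0,-1.25,0],[0,-1.42,0],[0,-1.57,0],[0,-1.57,0],[0,-1.57,0],[0,-1.57,0]]}'; python3 -c "
from go import *
st(); rel((.446,-.222,.15),down(90.5)); rel((.446,-.222,.077),down(90.5))"
```

```text
clock: 11.28
tcp_pos: [0.4995, -0.0293, 0.3286]
tool_rot: [-179.9, -0.1, 59.9]
contact_force: [0.4, 0.5, -0.5]
grip_width: 0.0851
gripper_force: 0.0
{'clock': np.float64(11.275), 'joint_positions': array([-4.76800e+00,  7.41000e+00,  1.02933e+02,  7.60000e-02,
        6.96810e+01,  2.52890e+01]), 'tcp_pos': array([ 0.499, -0.029,  0.329]), 'tool_rot': array([-1.79947e+02, -5.40000e-02,  5.99160e+01]), 'contact_force': array([ 0.414,  0.504, -0.548]), 'grip_width': np.float64(0.085), 'gripper_force': np.float64(0.0)}
tr [-0.1937  0.0504  0.1783] dr [-0.0006 -0.0012 -0.5338]
tr [-0.1938  0.0505  0.2513] dr [-0.0006 -0.0012 -0.5338]
```

```bash
python3 -m inch '{"hand":[0.085,0.085,0.085,0.085,0.085,0.085,0.085,0.085,0.085],"translation":[[-0.04,0.01,0.03],[-0.09,0.025,0.06],[-0.14,0.035,0.1],[-0.18,0.05,0.14],[-0.1937,0.0504,0.178],[-0.1937,0.0504,0.178],[-0.1937,0.0504,0.178],[-0.1937,0.0504,0.178],[-0.1937,0.0504,0.178]],"dr":[[0,0,-0.1],[0,0,-0.2],[0,0,-0.3],[0,0,-0.4],[0,0,-0.5338],[0,0,-0.5338],[0,0,-0.5338],[0,0,-0.5338],[0,0,-0.5338]]}'; python3 -c "
from go import *
import cv2
st(); rel((.446,-.222,.077),down(90.5))
cv2.imwrite('pics/a4.png',np.hstack([cv2.resize(cams.grab_frame('scene')[170:310,90:220,::-1],None,fx=3,fy=3),cv2.resize(cams.grab_frame('top')[150:290,290:420,::-1],None,fx=3,fy=3)]))"
```

```text
clock: 12.4
tcp_pos: [0.4478, -0.2216, 0.1522]
tool_rot: [179.9, 0.1, 90.6]
contact_force: [0.7, -0.2, -0.0]
grip_width: 0.0852
gripper_force: 0.0
{'clock': np.float64(12.4), 'joint_positions': array([-2.76950e+01,  2.04150e+01,  1.12505e+02,  6.00000e-03,
        4.69410e+01, -2.82800e+01]), 'tcp_pos': array([ 0.448, -0.222,  0.152]), 'tool_rot': array([1.79876e+02, 6.20000e-02, 9.05810e+01]), 'contact_force': array([ 0.75 , -0.178, -0.004]), 'grip_width': np.float64(0.085), 'gripper_force': np.float64(0.0)}
tr [-0.0003 -0.002   0.0752] dr [0.0022 0.0011 0.0014]
```

View pics/a4.png

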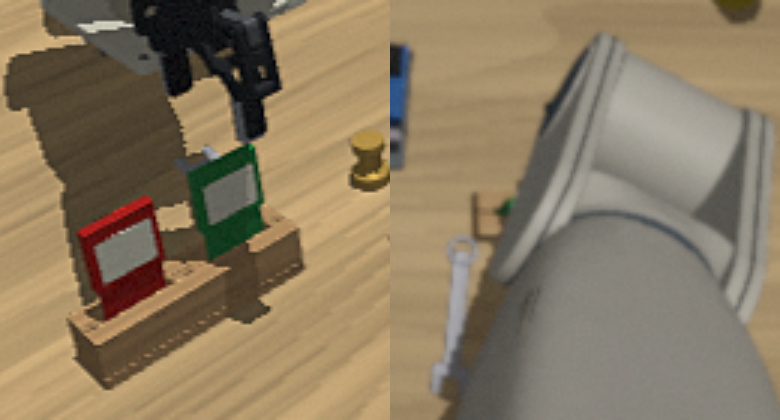

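The open fingers at (250,130) and (178,90) straddle the green head at (225,165), and red is clear. I'll descend, pinch and lift.

```bash
python3 -m inch '{"hand":[0.085,0.085,0.085,0.085,0,0,0,0,0,0,0,0],"translation":[[0,-0.001,0.02],[0,-0.001,0.045],[0,-0.001,0.07],[0,-0.001,0.076],[0,-0.001,0.076],[0,-0.001,0.076],[0,-0.001,0.076],[0,-0.001,0.076],[0,-0.001,0.076],[0,-0.001,0.076],[0,-0.001,0.076],[0,-0.001,0.076]],"dr":[[0,0,0],[0,0,0],[0,0,0],[0,0,0],[0,0,0],[0,0,0],[0,0,0],[0,0,0],[0,0,0],[0,0,0],[0,0,0],[0,0,0]]}' 60; python3 -c "
from go import *
st()"
```

```text
clock: 14.0
tcp_pos: [0.4464, -0.222, 0.0754]
tool_rot: [179.9, 0.0, 90.6]
contact_force: [0.5, 0.8, 6.2]
grip_width: 0.0096
gripper_force: 58.9
{'clock': np.float64(14.0), 'joint_positions': array([-2.78170e+01,  2.81400e+01,  1.14522e+02,  4.00000e-03,
        3.72670e+01, -2.83770e+01]), 'tcp_pos': array([ 0.446, -0.222,  0.075]), 'tool_rot': array([1.79937e+02, 3.10000e-02, 9.05570e+01]), 'contact_force': array([0.489, 0.769, 6.24 ]), 'grip_width': np.float64(0.01), 'gripper_force': np.float64(58.889)}
```

```bash
python3 -c "
from go import *
rel((.5386,-.0326,.16),down(86.03))"; python3 -m inch '{"hand":[0,0,0,0],"translation":[[0,0,-0.02],[0,0,-0.06],[0,0,-0.1],[0,0,-0.12]],"dr":[[0,0,0],[0,0,0],[0,0,0],[0,0,0]]}'; python3 -c "
from go import *
st(); rel((.5366,-.0326,.14),down(86.03))"
```

```text
tr [ 0.1885  0.0941 -0.0846] dr [0.0011 0.0005 0.079 ]
clock: 14.5
tcp_pos: [0.4464, -0.2221, 0.1968]
tool_rot: [179.9, 0.1, 90.6]
contact_force: [-0.9, -0.9, -0.3]
grip_width: 0.0094
gripper_force: 59.6
{'clock': np.float64(14.5), 'joint_positions': array([-2.78180e+01,  1.63370e+01,  1.10867e+02, -5.00000e-03,
        5.26620e+01, -2.83780e+01]), 'tcp_pos': array([ 0.446, -0.222,  0.197]), 'tool_rot': array([1.79885e+02, 6.70000e-02, 9.05640e+01]), 'contact_force': array([-0.868, -0.944, -0.271]), 'grip_width': np.float64(0.009), 'gripper_force': np.float64(59.572)}
tr [0.1887 0.092  0.0568] dr [0.0021 0.0011 0.0791]
```

```bash
python3 -m inch '{"hand":[0,0,0,0,0,0,0,0,0,0],"translation":[[0.03,0.01,0],[0.075,0.03,0],[0.12,0.06,0],[0.165,0.08,0],[0.1887,0.092,0],[0.1887,0.092,0.03],[0.1887,0.092,0.055],[0.1887,0.092,0.0568],[0.1887,0.092,0.0568],[0.1887,0.092,0.0568]],"dr":[[0,0,0.02],[0,0,0.04],[0,0,0.06],[0,0,0.079],[0,0,0.079],[0,0,0.079],[0,0,0.079],[0,0,0.079],[0,0,0.079],[0,0,0.079]]}'; python3 -c "
from go import *
import ov,cv2
from ov import *
st()
s=telemetry.sense();p=s['tcp_pos'];y=s['tool_rot'][2]-90
M['label']=[(tuple(np.add(a,(0,0,p[2]*1000-75.4))),tuple(np.add(b,(0,0,p[2]*1000-75.4)))) for a,b in M['label']]
sc=cams.grab_frame('scene')[:,:,::-1].copy();t=cams.grab_frame('top')[:,:,::-1].copy()
M['slot']=box(-31,-20,-103,-37,45,45.01)
S=(.5689,.0355,-3.97)
cv2.imwrite('pics/a5.png',np.hstack([tile('scene',sc,[],200,170,100,400),tile('scene',sc,[('label',(p[0],p[1],y),(255,0,255)),('slot',S,(0,255,255)),('station',S,(255,255,0))],200,170,100,400)]))
rel((.5366,-.0326,.115),down(86.03))"
```

```text
clock: 15.75
tcp_pos: [0.5367, -0.0324, 0.1391]
tool_rot: [179.9, 0.0, 86.0]
contact_force: [-0.3, 0.6, -0.5]
grip_width: 0.0094
gripper_force: 59.6
{'clock': np.float64(15.75), 'joint_positions': array([ -4.722,  24.378, 108.203,   0.   ,  47.315,  -0.743]), 'tcp_pos': array([ 0.537, -0.032,  0.139]), 'tool_rot': array([1.79896e+02, 1.00000e-03, 8.60200e+01]), 'contact_force': array([-0.314,  0.6  , -0.548]), 'grip_width': np.float64(0.009), 'gripper_force': np.float64(59.581)}
tr [-0.0002 -0.      0.024 ] dr [ 0.0017  0.0001 -0.0001]
```

View pics/a5.png

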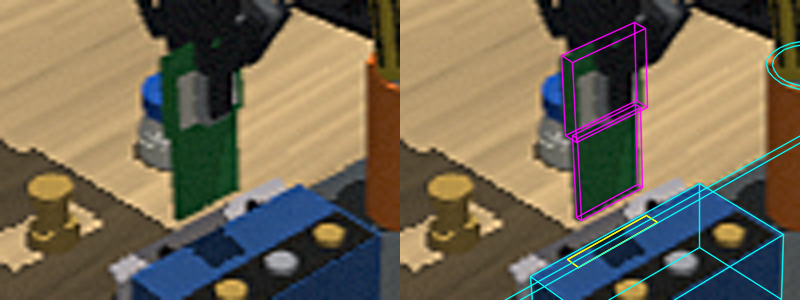

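The label hovers upright just above the slot: tongue bottom at (205,205), slot outline at (610,240) in the overlay tile. The station model matches. I'll lower to just above the lip and feel for the shelf face.

```bash
Z='[0,0,0]'; python3 -m inch '{"hand":[0,0,0,0],"translation":[[0,0,0.01],[0,0,0.02],[0,0,0.0217],[0,0,0.0217]],"dr":[[0,0,0],[0,0,0],[0,0,0],[0,0,0]]}'; python3 -m inch '{"hand":[0,0,0,0],"translation":[[0,0.001,0],[0,0.002,0],[0,0.003,0],[0,0.003,0]],"dr":[[0,0,0],[0,0,0],[0,0,0],[0,0,0]]}';python3 -m inch '{"hand":[0,0,0],"translation":[[0,0.001,0],[0,0.002,0],[0,0.002,0]],"dr":[[0,0,0],[0,0,0],[0,0,0]]}'
```

```text
clock: 16.35
tcp_pos: [0.5358, -0.0322, 0.116]
tool_rot: [-180.0, -0.0, 86.0]
contact_force: [0.5, -0.5, -1.1]
grip_width: 0.0092
gripper_force: 59.6
clock: 16.85
tcp_pos: [0.5392, -0.0324, 0.1165]
tool_rot: [180.0, 0.0, 86.0]
contact_force: [0.1, -0.2, -0.9]
grip_width: 0.0092
gripper_force: 59.6
clock: 17.23
tcp_pos: [0.5408, -0.0325, 0.1163]
tool_rot: [-180.0, -0.0, 86.0]
contact_force: [-0.8, 0.0, -1.1]
grip_width: 0.0094
gripper_force: 59.6
```

```bash
python3 -m inch '{"hand":[0,0,0],"translation":[[0,0.001,0],[0,0.0015,0],[0,0.0015,0]],"dr":[[0,0,0],[0,0,0],[0,0,0]]}';python3 -m inch '{"hand":[0,0,0],"translation":[[0,0.001,0],[0,0.0015,0],[0,0.0015,0]],"dr":[[0,0,0],[0,0,0],[0,0,0]]}'
```

```text
clock: 17.6
tcp_pos: [0.5413, -0.0325, 0.116]
tool_rot: [-179.9, -0.0, 86.0]
contact_force: [-5.3, 0.2, 1.5]
grip_width: 0.0091
gripper_force: 59.9
clock: 17.98
tcp_pos: [0.5417, -0.0325, 0.1158]
tool_rot: [-179.7, -0.0, 86.0]
contact_force: [-8.1, 1.2, 3.3]
grip_width: 0.0097
gripper_force: 60.0
```

```bash
python3 -m inch '{"hand":[0,0,0],"translation":[[0,-0.004,0],[0,-0.0062,0],[0,-0.0062,0]],"dr":[[0,0,0],[0,0,0],[0,0,0]]}';python3 -m inch '{"hand":[0,0,0,0,0],"translation":[[0,0,0.006],[0,0,0.012],[0,0,0.018],[0,0,0.024],[0,0,0.024]],"dr":[[0,0,0],[0,0,0],[0,0,0],[0,0,0],[0,0,0]]}'
```

```text
clock: 18.35
tcp_pos: [0.5384, -0.0324, 0.1167]
tool_rot: [179.9, 0.0, 86.0]
contact_force: [-0.1, 0.4, -0.9]
grip_width: 0.0096
gripper_force: 59.7
clock: 18.98
tcp_pos: [0.5374, -0.0323, 0.0917]
tool_rot: [-179.9, -0.0, 86.0]
contact_force: [-0.6, 0.3, -0.7]
grip_width: 0.0094
gripper_force: 59.7
```

```bash
python3 -m inch '{"hand":[0,0,0,0,0],"translation":[[0,0,0.004],[0,0,0.007],[0,0,0.01],[0,0,0.013],[0,0,0.013]],"dr":[[0,0,0],[0,0,0],[0,0,0],[0,0,0],[0,0,0]]}';python3 -m inch '{"hand":[0,0,0,0],"translation":[[0,0,0.001],[0,0,0.002],[0,0,0.002],[0,0,0.002]],"dr":[[0,0,0],[0,0,0],[0,0,0],[0,0,0]]}'
```

```text
clock: 19.6
tcp_pos: [0.5381, -0.0324, 0.0797]
tool_rot: [180.0, 0.0, 86.0]
contact_force: [-0.4, -0.5, 7.3]
grip_width: 0.0092
gripper_force: 60.8
clock: 20.1
tcp_pos: [0.5384, -0.0324, 0.0793]
tool_rot: [179.9, 0.0, 86.0]
contact_force: [-5.3, 0.4, 22.0]
grip_width: 0.0092
gripper_force: 63.1
```

```bash
python3 -m inch '{"hand":[0,0,0,0,0,0],"translation":[[0,0,0],[0,0,0],[0,0,0],[0,0,0],[0,0,0],[0,0,0]],"dr":[[0,0,0],[0,0,0],[0,0,0],[0,0,0],[0,0,0],[0,0,0]]}'; python3 -c "
from rig import arm; print(arm.job_done())"
```

```text
clock: 20.85
tcp_pos: [0.5384, -0.0324, 0.0793]
tool_rot: [179.9, 0.0, 86.0]
contact_force: [-5.3, 0.1, 22.2]
grip_width: 0.0093
gripper_force: 63.1
the job is handed in; nothing more can be done
None
```

I handed the job in at 20.9 s with the driver let go, tip down in the cup, and the green holder gripped at 63 N and held against its stop with 22 N; the rig returned no verdict.

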